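Hang the lantern and raise its telescoping stand

TASK

The power is out and the slow cooker needs checking: hang the battery lantern by its handle on the hook of the lowered telescoping lantern stand and let go of it. Then squeeze the orange release button in the stand's black grip and pull the pole straight up to its second stop, which is the end of its travel, with the lantern still hanging on the hook. Finish while holding it up there in your grip with the button still squeezed, and leave the other things on the counter where they are.

Things in the scene. Friction and masses are not known exactly. Their poses are not given: they have to be found in the camera images.
- lantern_center (a point): centre, half-way up, of the loose battery lantern: green round body 64 mm across with a pale globe, rigid black carrying handle on top, 140 mm tall over all, 0.24 kg, stands upright on the counter. z is up along the lantern; the handle's bar runs along y. (The point is 70 mm above the underside.)
- lantern_handle (a point): middle of the handle's top bar, on its axis, 65.5 mm above lantern_center; same axes. Bar 9 mm thick, along y, free for 43 mm below. At its ends flat upright legs (14 mm wide in x, 6 mm thick) go down to the body; handle 56 mm wide over the legs' outer faces (y = +-28 mm), 44 mm inside. It can be gripped across the legs (closing along y) and does not fold.
- stand: lantern stand, fixed to the counter by a round black suction base 124 mm across, 30 mm high at its middle, with an upright sleeve 26 mm across up to 143 mm height. Origin on the counter on the pole's axis, z up. The hook points along -x, the button is on the +y side. With all that it carries: pole, hook, grip and button.
- hook_throat (a point): lowest point on top of the flat steel hook, 82 mm from the pole's axis along the stand's -x, 158 mm up with the pole down; stand's axes. Strap 14 mm wide (y), 4 mm thick; throat floor 18 mm long (x), tip turned up 16 mm at its -x end, the hook's open side; slope up 10 mm to the arm at the pole's side. A hung bar's axis is 4.5 mm above this point, the lantern's foot 27 mm over the counter.
- grip_center (a point): centre of the black grip on top of the pole (28 mm in x, 36 mm in y, 54 mm tall, free all round and above), 201 mm above the counter when the pole is down; axes as the stand's. The orange button (16 mm wide in x, 26 mm tall) stands 5 mm out of the +y face at the height of this point, so the grip measures 41 mm across y with the button out and 36.5 mm with it squeezed in.
- button (a joint): release button: 0 out, 0.0045 m squeezed fully in (about 2 N to start, 4.3 N fully in; springs back). From about 0.003 m it frees the pole; let go, it locks the pole at the next stop.
- pole (a joint): how far the telescoping pole is pulled up: 0 down (as at the start, locked), 0.05 first stop, 0.10 m second stop and end of travel. Pole and grip weigh 0.3 kg, sliding friction about 2 N; it sinks if let down with the button squeezed.
- cooker: steel slow cooker with glass lid and rotary knob, 252 mm across (300 mm over its handles), 211 mm high, fixed; origin under its centre. Leave it alone.
- canister: white and red plastic flip-top sugar canister, 98 mm across, 144 mm high, loose bystander; origin under its centre
- bowl: brown glazed ceramic bowl, 150 mm across, 65 mm high, loose bystander; origin under its centre
- tub: closed clear plastic storage tub, 214 x 146 x 88 mm, loose bystander; origin under its centre
- spoons: ring of four aluminium measuring spoons fanned flat on the counter, reaching about 105 mm from the ring's centre, 9 mm high, loose bystander; origin under the ring's centre
Things that resemble listed ones, but are neither listed nor needed, are in the scene too. What is meant by the part that bears lantern_center is not pink, and is the smaller of those in its own colour.

How it is judged:
By the outcome, as a careful person would: the job done as asked, in the order asked, and still so for the second after the job is handed in, while the arm keeps its last pose, push and grip.
It also fails if it takes over 58 s, if anything falls off the work surface, if the arm or the gripper's body presses on something with over 40 N, if the wrist force passes 120 N, or if a joint passes its speed limit or range.

ROBOT

A 6-joint arm with a two-finger parallel gripper is mounted at the origin on the work surface. World frame = base frame: x ahead of the robot, y to its left, z up, the work surface at z = 0. Lengths are in m, angles in rad, forces in N, time in s.
With the tool pointing down it reaches from about 0.375 to 0.9 m from the base axis. Payload 3.1 kg.
Tool frame: the origin (TCP) lies between the finger pads; the fingertips stand 11 mm ahead of it and the grasp point (between the pads) lies 8 mm behind it; z points along the fingers, y is the line along which they close (so a half turn about z gives the same grasp; the last joint's range is limited). The gripper opens to 87 mm and grips with 3 to 60 N. Pads are 19 mm wide; open, the fingers measure 117 mm over their backs; the gripper's body (75 mm by 190 mm) begins 51 mm behind the grasp point.
Start: joints at [1.095, 0.527, 1.433, -0, 1.181, -0.178], TCP at [0.183, 0.598, 0.234] pointing down, gripper open.
Joint ranges: [-3.08, 3.08], [-0.75, 2.2], [0.22, 2.44], [-1.43, 4.57], [0, 2.65], [-2.85, 2.85]. Speed limits (rad/s): [2.79, 2.79, 3.14, 3.14, 3.14, 3.14].

INTERFACE

Orientations are given as a unit quaternion [x, y, z, w].
In Python, from rig import robot gives the robot as it stands.
- The arm moves only by the tool move_arm, never from a script. Its argument "moves" is text: rows parted by semicolons, each of 7 numbers parted by spaces: the shift along the tool's x, y, z in units of 100 mm (1.0 is 100 mm), then the turn, a rotation vector about the tool's x, y, z in units of 90 degrees (1.0 is 90 degrees), then the opening, from 0 (shut) to 1 (fully open). A call has 1 to 12 rows; each row is the pose to reach, as a shift and turn from the pose commanded when the call began, along the tool's axes at that moment; what a row does not reach only later rows make up. A row lasts 1/10 s, in which the tool goes at most 50 mm and 8.59 degrees, less where a joint would pass 70% of its speed; a pose out of reach is approached as far as the arm can. A call with a number of a shift or a turn outside -1 to 1 is refused whole. A call with a gripper value outside its range is refused whole. The fingers move at their own pace and stop on an object; "squeeze" is the grip in N (left out, the last holds). Time passes only in rows, so rows that repeat a pose let the fingers close. It gives the time, the measured TCP pose, the force, the opening and the grip force at its end, in the units of the state.
- robot.get_obs(): the state, without advancing time (a new reading comes with each control period).
- robot.camera(name): name is "scene" or "top"; returns a dict with "image" (480x640x3 uint8, red, green, blue), "intrinsics" (3x3 intrinsics, pixels), "extrinsics" (4x4, takes a point from world to camera coordinates). Camera axes: x right, y up, looking along -z (the intrinsics and any distortion apply to the point x, -y, -z); pixel columns grow to the right and rows downward; lengths in m; the calibration is good to about 2 mm. A picture is of the moment at which its call begins. There is no depth.
- robot.hand_in(): hands the job in; it is judged then, once.
The state is a dict: "time": time; "q": joint angles; "joint_velocities": joint speeds; "joint_torque": joint torques, N m; "position": TCP position; "tool_rot": TCP orientation; "ft_force": force on the tool from outside, world axes, zero at the start; "moment": the same for the moment, N m; "grip_width": finger opening in m; "grip_force": force on a finger pad.
Only numpy, scipy, OpenCV 4.12 (cv2) and the standard library are available. Lean on these libraries where they do the work, as an engineer would, in place of code of your own. Each camera call takes 0.05 s, during which the arm holds its last target. There are 200 camera calls.

## Working session

There is one attempt and no reset: what is moved stays moved. The work goes in short steps, Python scripts to look and compute and a tool call to move; the robot and the scene stay as the last step left them, time stands still between calls to the robot, and variables do not carry over. Pictures are saved under pics/ and viewed, at most 10 in all, crops included, and the job is handed in when it is done.

Besides the shell and the picture viewer there is one more tool, called after "Emit:" as a command line: name --argument value ..., lists and objects as JSON in quotes. move_arm: Moves the arm, as the interface text tells. Shifts and turns lie within -1 to 1; 1 stands for 100 mm of shift or 90 degrees of turn. Its arguments: {"type":"object","properties":{"moves":{"type":"string"},"squeeze":{"type":"number"}},"required":["moves"]}

```bash
mkdir -p pics
cat > h.py <<'E'
import numpy as np, cv2
from rig import robot
def cap(n,f):
    c=robot.camera(n); cv2.imwrite(f,c["image"][:,:,::-1]); np.savez(f+'.npz',K=c["intrinsics"],E=c["extrinsics"],im=c["image"]); return c
def ray(f,u,v):
    d=np.load(f+'.npz'); K,E=d['K'],d['E']; p=np.linalg.solve(K,[u,v,1]); p=np.array([p[0],-p[1],-p[2]])
    R=E[:3,:3]; return -R.T@E[:3,3], R.T@p
def atz(f,u,v,z):
    o,r=ray(f,u,v); return o+r*(z-o[2])/r[2]
def tri(f1,p1,f2,p2):
    o,r=ray(f1,*p1); q,s=ray(f2,*p2); t=np.linalg.lstsq(np.c_[r,-s],q-o,rcond=None)[0]
    a,b=o+r*t[0],q+s*t[1]; return (a+b)/2,np.linalg.norm(a-b)
def proj(f,P):
    d=np.load(f+'.npz'); c=d['E'][:3,:3]@P+d['E'][:3,3]; p=d['K']@[c[0],-c[1],-c[2]]; return p[:2]/p[2]
E
python3 - <<'E'
from h import *
for n in("scene","top"):
    c=cap(n,f"pics/{n}0.png"); print(c)if 0 else print(c["intrinsics"],c["extrinsics"])
o=robot.get_obs();print(o)
E
```

```text
[[458.31375489   0.         316.72188208]
 [  0.         458.31375489 241.59713284]
 [  0.           0.           1.        ]] [[-0.31952016  0.94755558 -0.00673019  0.32577974]
 [-0.78333015 -0.2601327   0.56455721  0.31163634]
 [ 0.53319859  0.18565937  0.8253665  -1.49454453]
 [ 0.          0.          0.          1.        ]]
[[491.87991833   0.         321.48977698]
 [  0.         491.87991833 238.67390629]
 [  0.           0.           1.        ]] [[-0.00915197 -0.99994761 -0.00458473 -0.13653837]
 [ 0.99523352 -0.0095538   0.09705138 -0.5703771 ]
 [-0.09709009 -0.00367467  0.99526881 -1.22240614]
 [ 0.          0.          0.          1.        ]]
{'time': 0.1, 'q': array([ 1.09550523e+00,  5.28380572e-01,  1.43374183e+00, -1.96087700e-05,
        1.18139686e+00, -1.78516470e-01]), 'joint_velocities': array([ 0.00077487, -0.00116917, -0.00090988,  0.00087851,  0.00059118,
       -0.00160002]), 'joint_torque': array([-7.67373658e-04, -4.40985882e+01, -1.77149284e+01,  6.34794636e-02,
        5.34035428e-02, -2.57586942e-05]), 'position': array([0.18247138, 0.59712071, 0.23267522]), 'tool_rot': array([ 1.47839602e-01,  9.89010882e-01, -9.15198532e-04, -3.00741663e-04]), 'ft_force': array([-0.37818743, -0.46342097,  0.16610214]), 'moment': array([-0.00490674, -0.02136902, -0.0049804 ]), 'grip_force': 0.0, 'grip_width': 0.08690512674814233}
```

View pics/scene0.png

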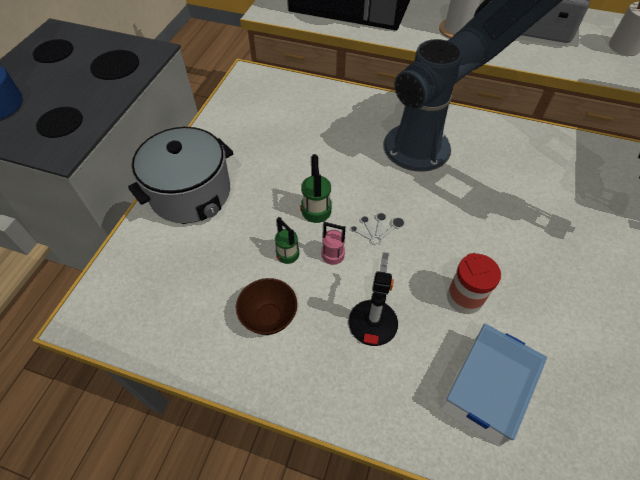

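View pics/top0.png

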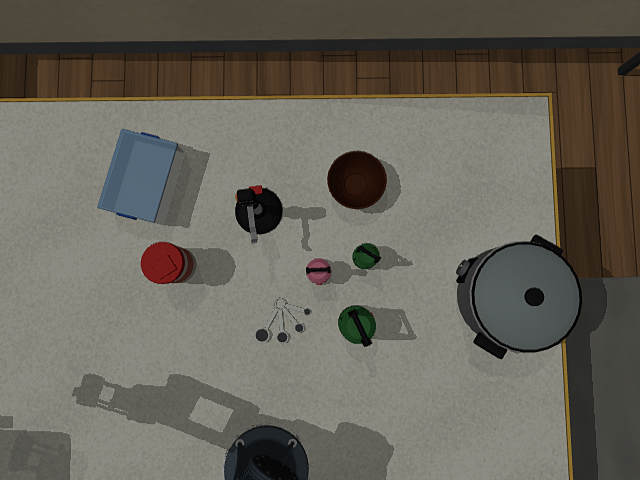

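The scene shows the small green lantern (target) at scene (287,245) and top (366,256). The big green one and the pink one are lookalikes. The stand is at scene (375,310) and top (257,208), with the hook pointing at the robot. Next I'll enlarge these areas.

Run:
```python
from h import *
def crop(f,x,y,w,h,s): return cv2.resize(cv2.imread(f)[y:y+h,x:x+w],None,fx=s,fy=s,interpolation=cv2.INTER_CUBIC)
a=crop("pics/top0.png",225,170,80,60,5);b=crop("pics/top0.png",330,225,80,60,5)
c=crop("pics/scene0.png",340,240,80,60,5);d=crop("pics/scene0.png",255,210,80,60,5)
cv2.imwrite("pics/c1.png",np.vstack([np.hstack([a,b]),np.hstack([c,d])]))
```

```text
(no output)
```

View pics/c1.png

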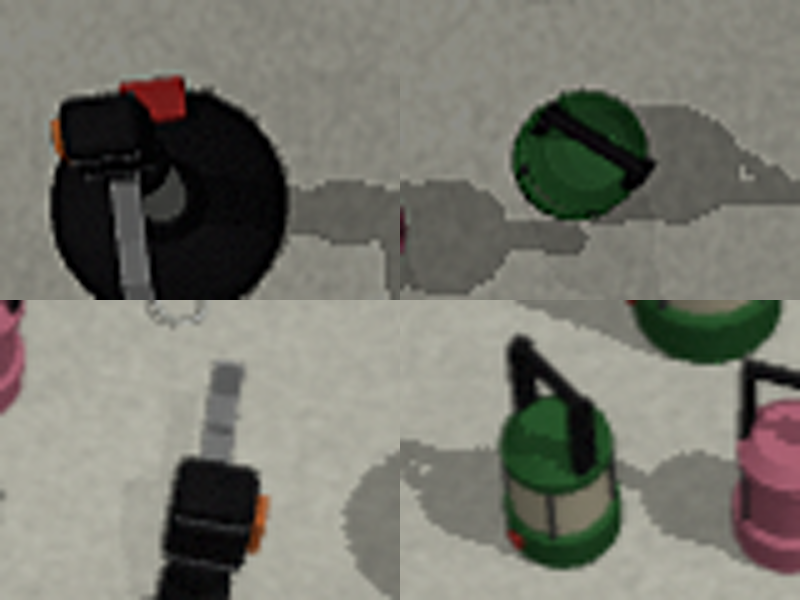

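Run:
```python
from h import *
from scipy.spatial.transform import Rotation as R
S,T="pics/scene0.png","pics/top0.png"
a=tri(S,(278.6,218.6),T,(359,247));b=tri(S,(291.4,231),T,(379.6,259));print('bar',a,b)
for p in((359,247),(379.6,259)):print(atz(T,*p,.1375))
for p in((278.6,218.6),(291.4,231)):print(atz(S,*p,.1375))
print('base',atz(T,259,211,.005),atz(S,373.5,322.5,.005))
print('grip',tri(S,(383.4,278.6),T,(245.6,195.6)),atz(S,383.4,278.6,.228),atz(T,245.6,195.6,.228))
print('hook tip',atz(T,251.5,241,.172),atz(S,386,253,.174))
for nm,f,p in(('cook',T,(534,296)),('pink',T,(318,271)),('bowl',T,(357,183)),('can',T,(167,263)),('big',T,(357,325))):print(nm,atz(f,*p,.1))
o=robot.get_obs();print(R.from_quat(o['tool_rot']).as_matrix().round(3))
```

```text
bar (array([ 0.53995434, -0.24034091,  0.18319088]), np.float64(0.0314800588773929)) (array([ 0.50777606, -0.26268531,  0.08505493]), np.float64(0.03926697741805551))
[ 0.53816616 -0.22880985  0.1375    ]
[ 0.50996518 -0.27582665  0.1375    ]
[ 0.51292592 -0.27152282  0.1375    ]
[ 0.53890246 -0.22734714  0.1375    ]
base [0.64518265 0.02016818 0.005     ] [0.65007545 0.02438332 0.005     ]
grip (array([0.64604831, 0.02276955, 0.21662951]), np.float64(0.0024140529125198196)) [0.65242082 0.02428068 0.228     ] [0.64416643 0.01977105 0.228     ]
hook tip [0.55122882 0.01483045 0.172     ] [0.55274726 0.01195143 0.174     ]
cook [ 0.42118325 -0.6426572   0.1       ]
pink [ 0.48485437 -0.1331441   0.1       ]
bowl [ 0.69645353 -0.22926742  0.1       ]
can [0.50724711 0.22677672 0.1       ]
big [ 0.35722604 -0.22378627  0.1       ]
[[-0.956  0.292 -0.001]
 [ 0.292  0.956 -0.002]
 [ 0.    -0.002 -1.   ]]
```

Target bar middle is about (0.525, -0.251) at a bar angle of 59°. The stand axis is about (0.648, 0.022) with a yaw of about 5°. Moving over now.

Emit:
move_arm --moves "-0.33 -0.33 0 0 0 0 1; -0.67 -0.67 0 0 0 0 1; -1 -1 0 0 0 0 1; -1 -1 0 0 0 0 1"

```text
time: 0.5
position: [0.2502, 0.4679, 0.2329]
tool_rot: [0.15, 0.989, -0.003, -0.0]
ft_force: [0.1, 0.9, 0.6]
grip_width: 0.0868
grip_force: 0.0
```

Emit:
move_arm --moves "-0.33 -0.33 0 0 0 0 1; -0.67 -0.67 0 0 0 0 1; -1 -1 0 0 0 0 1; -1 -1 0 0 0 0 1"

```text
time: 0.9
position: [0.3173, 0.3446, 0.2333]
tool_rot: [0.151, 0.989, -0.001, 0.0]
ft_force: [0.7, 0.3, 0.1]
grip_width: 0.0873
grip_force: 0.0
```

Emit:
move_arm --moves "-0.33 -0.33 0 0 0 0 1; -0.67 -0.67 0 0 0 0 1; -1 -1 0 0 0 0 1; -1 -1 0 0 0 0 1"

```text
time: 1.3
position: [0.3851, 0.2205, 0.2337]
tool_rot: [0.151, 0.989, -0.0, 0.001]
ft_force: [0.6, 0.6, -0.5]
grip_width: 0.0872
grip_force: 0.0
```

Emit:
move_arm --moves "-0.33 -0.33 0 0 0 0 1; -0.67 -0.67 0 0 0 0 1; -1 -1 0 0 0 0 1; -1 -1 0 0 0 0 1"

```text
time: 1.7
position: [0.4524, 0.0956, 0.2339]
tool_rot: [0.15, 0.989, -0.0, 0.002]
ft_force: [0.2, 0.5, -0.1]
grip_width: 0.0873
grip_force: 0.0
```

Emit:
move_arm --moves "-0.33 -0.33 0 0 0 0 1; -0.67 -0.67 0 0 0 0 1; -1 -1 0 0 0 0 1; -1 -1 0 0 0 0 1"

```text
time: 2.1
position: [0.5189, -0.0294, 0.2337]
tool_rot: [0.15, 0.989, -0.001, 0.003]
ft_force: [-0.8, 0.4, 0.3]
grip_width: 0.0873
grip_force: 0.0
```

Emit:
move_arm --moves "-0.33 -0.4 0 0 0 0.09 1; -0.6 -0.8 0 0 0 0.155 1; -0.76 -1 0 0 0 0.155 1; -0.76 -1 0 0 0 0.155 1"

```text
time: 2.5
position: [0.5601, -0.1455, 0.2332]
tool_rot: [0.268, 0.963, -0.0, 0.001]
ft_force: [-0.3, -0.4, 0.8]
grip_width: 0.0871
grip_force: 0.0
```

Emit:
move_arm --moves "-0.1 -0.4 0 0 0 0 1; -0.2 -0.8 0 0 0 0 1; -0.24 -1 0 0 0 0 1; -0.24 -1 0 0 0 0 1"

```text
time: 2.9
position: [0.5269, -0.2419, 0.2332]
tool_rot: [0.267, 0.964, 0.0, -0.001]
ft_force: [-0.4, 0.7, -0.2]
grip_width: 0.0873
grip_force: 0.0
```

Emit:
move_arm --moves "0 -0.09 0.2 0 0 0 1; 0 -0.09 0.4 0 0 0 1; 0 -0.09 0.4 0 0 0 1"

```text
time: 3.2
position: [0.5212, -0.2459, 0.191]
tool_rot: [0.266, 0.964, 0.002, -0.003]
ft_force: [-0.0, 0.1, -0.4]
grip_width: 0.0872
grip_force: 0.0
```

Run:
```python
from h import *
cap("scene","pics/s1.png");cap("top","pics/t1.png")
a=cv2.resize(cv2.imread("pics/s1.png")[130:330,200:400],(400,400),interpolation=2);b=cv2.resize(cv2.imread("pics/t1.png")[160:360,270:470],(400,400),interpolation=2)
cv2.imwrite("pics/c2.png",np.hstack([a,b]));print(robot.get_obs()['position'])
```

```text
[ 0.52294505 -0.24775962  0.19347088]
```

View pics/c2.png

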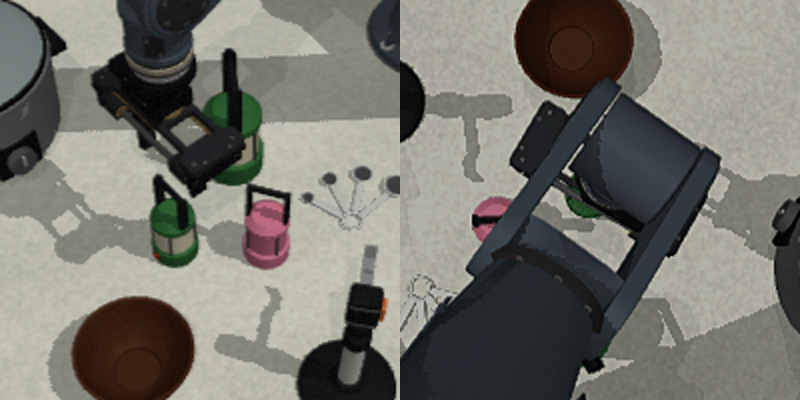

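The gripper is right above the target lantern, and its wide side lies along the closing axis as assumed. I'll descend and grip.

Emit:
move_arm --moves "0 0 0.2 0 0 0 1; 0 0 0.4 0 0 0 1; 0 0 0.55 0 0 0 1; 0 0 0.65 0 0 0 1; 0 0 0.65 0 0 0 1; 0 0 0.65 0 0 0 1" --squeeze 15

```text
time: 3.9
position: [0.5233, -0.2503, 0.1293]
tool_rot: [0.267, 0.964, -0.0, 0.001]
ft_force: [-0.2, -0.4, -0.2]
grip_width: 0.087
grip_force: 0.0
```

Emit:
move_arm --moves "0 0 0 0 0 0 0.5; 0 0 0 0 0 0 0.5; 0 0 0 0 0 0 0.5; 0 0 0 0 0 0 0.5; 0 0 0 0 0 0 0.4;0 0 0 0 0 0 0.4;0 0 0 0 0 0 0.4;0 0 0 0 0 0 0.4"

```text
time: 4.7
position: [0.5227, -0.2506, 0.1287]
tool_rot: [0.267, 0.964, -0.0, 0.0]
ft_force: [-0.2, 0.6, 2.7]
grip_width: 0.056
grip_force: 15.0
```

Emit:
move_arm --moves "0 0 -0.15 0 0 0 0.4; 0 0 -0.4 0 0 0 0.4; 0 0 -0.7 0 0 0 0.4; 0 0 -1 0 0 0 0.4; 0 0 -1 0 0 0 0.4"

```text
time: 5.2
position: [0.5247, -0.2517, 0.2321]
tool_rot: [0.267, 0.964, -0.001, 0.004]
ft_force: [0.3, -0.1, -2.2]
grip_width: 0.0562
grip_force: 15.0
```

Emit:
move_arm --moves "0.1 0.1 -0.2 0 0 0 0.4; 0.3 0.3 -0.45 0 0 0 0.4; 0.5 0.6 -0.45 0 0 0 0.4; 0.7 0.85 -0.45 0 0 0 0.4; 0.8 1 -0.45 0 0 0 0.4; 0.8 1 -0.45 0 0 0 0.4"

```text
time: 5.8
position: [0.5035, -0.1202, 0.2716]
tool_rot: [0.265, 0.964, 0.001, -0.003]
ft_force: [-1.0, -0.1, -2.5]
grip_width: 0.056
grip_force: 15.0
```

Emit:
move_arm --moves "0.15 0.15 0 0 0 -0.05 0.4; 0.35 0.4 0 0 0 -0.12 0.4; 0.55 0.7 0 0 0 -0.2 0.4; 0.75 0.9 0 0 0 -0.28 0.4; 0.84 1 0 0 0 -0.35 0.4; 0.84 1 0 0 0 -0.4 0.4; 0.84 1 0 0 0 -0.4 0.4; 0.84 1 0 0 0 -0.4 0.4"

```text
time: 6.6
position: [0.4848, 0.0049, 0.2727]
tool_rot: [-0.043, 0.999, 0.0, -0.001]
ft_force: [1.1, 0.1, -2.5]
grip_width: 0.0557
grip_force: 15.0
```

Run:
```python
from h import *
cap("scene","pics/s2.png");cap("top","pics/t2.png")
a=cv2.resize(cv2.imread("pics/s2.png")[180:330,270:420],(600,600),interpolation=2)
cv2.imwrite("pics/c3.png",a);print(robot.get_obs()['position'],robot.get_obs()['tool_rot'],robot.get_obs()['q'])
```

```text
[0.48490887 0.00483197 0.2730302 ] [-4.29554238e-02  9.99076913e-01  1.74780945e-05 -3.90818629e-04] [-2.20874629e-01  2.87803492e-01  1.72446732e+00 -1.88069037e-04
  1.13008555e+00 -1.87752796e+00]
```

View pics/c3.png

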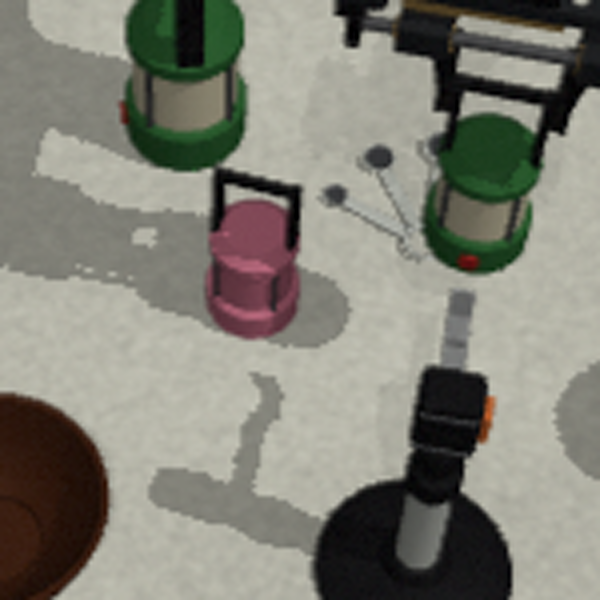

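Run:
```python
from h import *
S="pics/s2.png"
print('bar pred',proj(S,np.array([.4849,.0048,.28])),'seen 396,202',atz(S,396,202,.284))
print('floor',atz(S,384.25,261.75,.158),'tip',atz(S,385.5,253.25,.174))
print('grip pred top',proj(S,np.array([.648,.022,.228])))
T="pics/top0.png"
print('tip top view',atz(T,251.5,241,.172))
print('throat pred',proj(S,np.array([.5663,.0147,.158])))
b=cv2.resize(cv2.imread(T)[180:260,220:300],(600,600),interpolation=2);cv2.imwrite("pics/c4.png",b)
```

```text
bar pred [395.9260572  201.14013151] seen 396,202 [0.49059642 0.00573149 0.284     ]
floor [0.56680303 0.01318276 0.158     ] tip [0.55377653 0.01102532 0.174     ]
grip pred top [382.84765105 276.54941938]
tip top view [0.55122882 0.01483045 0.172     ]
throat pred [384.94231326 261.75053498]
```

View pics/c4.png

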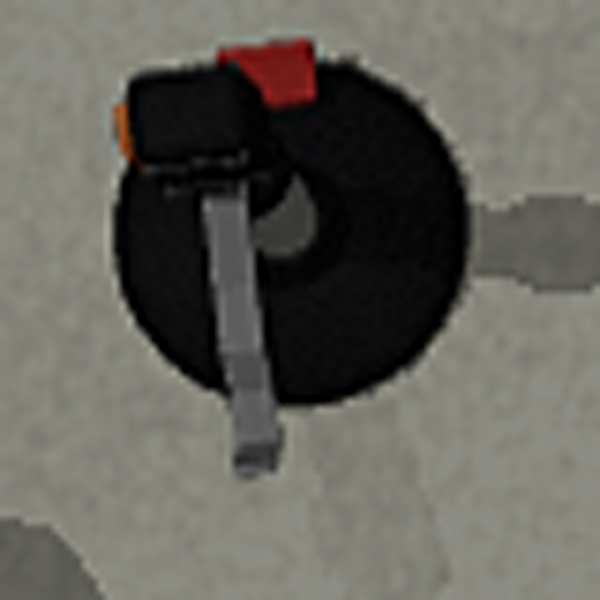

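Lantern hangs straight in the grip and the hook throat is confirmed at about (0.566, 0.0145). Now lower beside the hook, then slide in.

Emit:
move_arm --moves "0 0 0.2 0 0 0 0.4; 0 0.03 0.45 0 0 0 0.4; 0 0.03 0.7 0 0 0 0.4; 0 0.03 0.85 0 0 0 0.4; 0 0.03 0.88 0 0 0 0.4; 0 0.03 0.88 0 0 0 0.4"

```text
time: 7.3
position: [0.4847, 0.0081, 0.1852]
tool_rot: [-0.043, 0.999, 0.0, -0.0]
ft_force: [0.0, 0.1, -1.9]
grip_width: 0.0556
grip_force: 15.0
```

Emit:
move_arm --moves "-0.1 0 0 0 0 0 0.4; -0.25 0 0 0 0 0 0.4; -0.4 0 0 0 0 0 0.4; -0.55 0 0 0 0 0 0.4; -0.68 0 0 0 0 0 0.4; -0.78 0 0 0 0 0 0.4; -0.81 0 0 0 0 0 0.4; -0.81 0 0 0 0 0 0.4"

```text
time: 8.1
position: [0.5658, 0.0156, 0.1859]
tool_rot: [-0.044, 0.999, -0.0, 0.0]
ft_force: [-0.2, 0.2, -2.8]
grip_width: 0.0556
grip_force: 15.0
```

Run:
```python
from h import *
cap("scene","pics/s3.png")
a=cv2.resize(cv2.imread("pics/s3.png")[190:310,320:440],(600,600),interpolation=2)
cv2.imwrite("pics/c5.png",a);o=robot.get_obs();print(o['position'],o['ft_force'],o['tool_rot'])
```

```text
[0.5649848  0.01564329 0.18564848] [ 0.06717671  0.47261741 -2.38859766] [-4.40401558e-02  9.99029727e-01  6.95989924e-06 -2.62679691e-04]
```

View pics/c5.png

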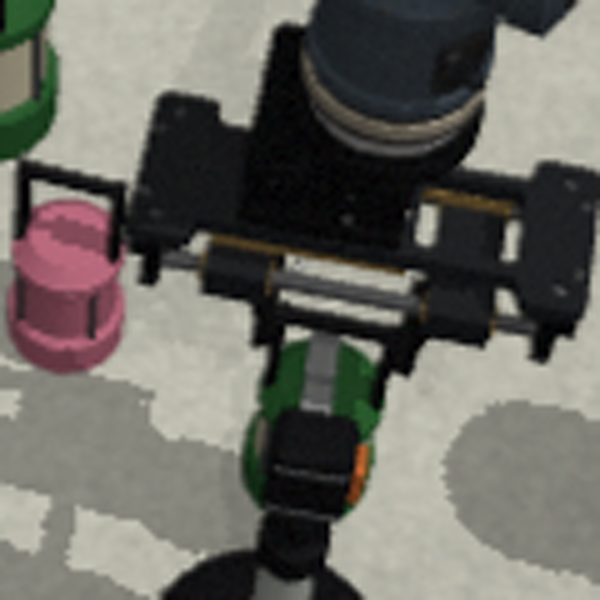

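The strap runs centred between the handle legs, under the bar (crop 320,370). Lowering.

Emit:
move_arm --moves "0 0 0.08 0 0 0 0.4; 0 0 0.16 0 0 0 0.4; 0 0 0.22 0 0 0 0.4; 0 0 0.26 0 0 0 0.4; 0 0 0.28 0 0 0 0.4; 0 0 0.28 0 0 0 0.4; 0 0 0.28 0 0 0 0.4"

```text
time: 8.85
position: [0.5654, 0.0156, 0.1577]
tool_rot: [-0.044, 0.999, -0.0, 0.0]
ft_force: [0.4, 0.1, -2.8]
grip_width: 0.0559
grip_force: 15.0
```

Emit:
move_arm --moves "0 0 0.01 0 0 0 0.4; 0 0 0.02 0 0 0 0.4; 0 0 0.02 0 0 0 0.4"

```text
time: 9.15
position: [0.5654, 0.0156, 0.1557]
tool_rot: [-0.044, 0.999, -0.0, 0.0]
ft_force: [0.1, -0.1, -2.3]
grip_width: 0.0557
grip_force: 15.0
```

Emit:
move_arm --moves "0 0 0.01 0 0 0 0.4; 0 0 0.01 0 0 0 0.4"

```text
time: 9.35
position: [0.5655, 0.0156, 0.1555]
tool_rot: [-0.044, 0.999, -0.0, 0.0]
ft_force: [-1.5, 0.3, 3.2]
grip_width: 0.0559
grip_force: 15.0
```

Emit:
move_arm --moves "0 0 0.01 0 0 0 0.4; 0 0 0.01 0 0 0 0.4"

```text
time: 9.55
position: [0.5655, 0.0156, 0.1553]
tool_rot: [-0.044, 0.999, -0.0, 0.001]
ft_force: [-4.4, 1.1, 10.5]
grip_width: 0.0558
grip_force: 15.0
```

Emit:
move_arm --moves "0 0 0.005 0 0 0 0.4; 0 0 0.005 0 0 0 0.4"

```text
time: 9.75
position: [0.5656, 0.0156, 0.1553]
tool_rot: [-0.044, 0.999, -0.0, 0.001]
ft_force: [-5.0, 0.5, 12.1]
grip_width: 0.0558
grip_force: 15.0
```

Contact at the right height. Ease off, shift a little toward the throat's middle, then open gently.

Emit:
move_arm --moves "0.01 0 -0.02 0 0 0 0.4; 0.03 0 -0.02 0 0 0 0.4; 0.03 0 -0.02 0 0 0 0.4"

```text
time: 10.05
position: [0.5631, 0.0152, 0.1555]
tool_rot: [-0.044, 0.999, -0.0, 0.001]
ft_force: [-0.6, 0.5, 2.8]
grip_width: 0.0559
grip_force: 15.0
```

Emit:
move_arm --moves "0 0 0 0 0 0 0.66; 0 0 0 0 0 0 0.7; 0 0 0 0 0 0 0.76; 0 0 0 0 0 0 0.85;0 0 0 0 0 0 0.85; 0 0 0 0 0 0 0.85"

```text
time: 10.65
position: [0.5622, 0.0153, 0.155]
tool_rot: [-0.044, 0.999, 0.0, -0.0]
ft_force: [-0.2, 0.1, 0.9]
grip_width: 0.073
grip_force: 0.0
```

Run:
```python
from h import *
cap("scene","pics/s4.png")
a=cv2.resize(cv2.imread("pics/s4.png")[200:320,320:440],(600,600),interpolation=2)
cv2.imwrite("pics/c6.png",a);o=robot.get_obs();print(o['position'],o['ft_force'])
```

```text
[0.56221258 0.01535357 0.15499357] [-0.38568451  0.27090241  0.58609645]
```

View pics/c6.png

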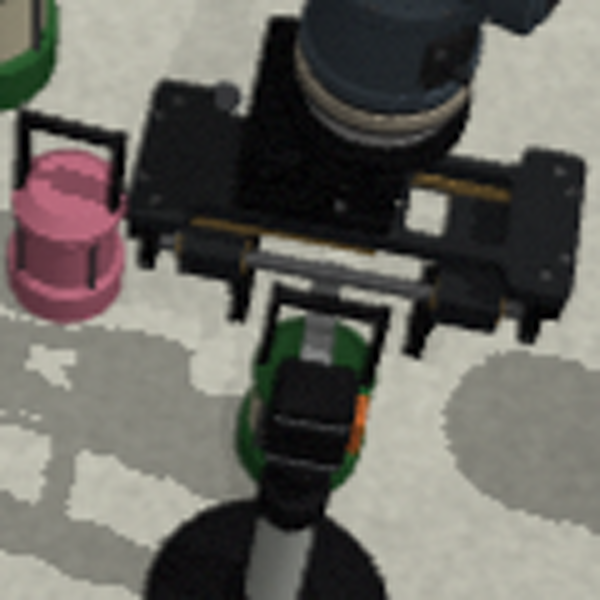

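The lantern hangs freely on the hook and the fingers are clear. Going up and over the grip.

Emit:
move_arm --moves "0 0 -0.1 0 0 0 0.85; 0 0 -0.3 0 0 0 0.85; 0 0 -0.6 0 0 0 1; 0 0 -0.85 0 0 0 1; 0 0 -1 0 0 0 1; 0 0 -1 0 0 0 1"

```text
time: 11.3
position: [0.564, 0.0151, 0.2583]
tool_rot: [-0.044, 0.999, -0.001, 0.003]
ft_force: [0.3, -0.4, 0.1]
grip_width: 0.0865
grip_force: 0.0
```

Emit:
move_arm --moves "-0.2 0 -0.05 0 0 0 1; -0.5 0 -0.05 0 0 0 1; -0.75 0 -0.05 0 0 0 1; -0.86 0 -0.05 0 0 0 1; -0.86 0 -0.05 0 0 0 1; -0.86 0 -0.05 0 0 0 1"

```text
time: 11.9
position: [0.6465, 0.023, 0.2591]
tool_rot: [-0.044, 0.999, 0.0, -0.002]
ft_force: [0.1, 0.4, -0.3]
grip_width: 0.0871
grip_force: 0.0
```

Run:
```python
from h import *
cap("scene","pics/s5.png")
a=cv2.resize(cv2.imread("pics/s5.png")[200:350,300:450],(600,600),interpolation=2)
cv2.imwrite("pics/c7.png",a);o=robot.get_obs();print(o['position'],o['ft_force'],o['tool_rot'])
```

```text
[0.64637955 0.02297545 0.25942023] [0.83610033 0.04067598 0.49125353] [-4.40002897e-02  9.99030613e-01  1.58694448e-04 -1.33560745e-03]
```

View pics/c7.png

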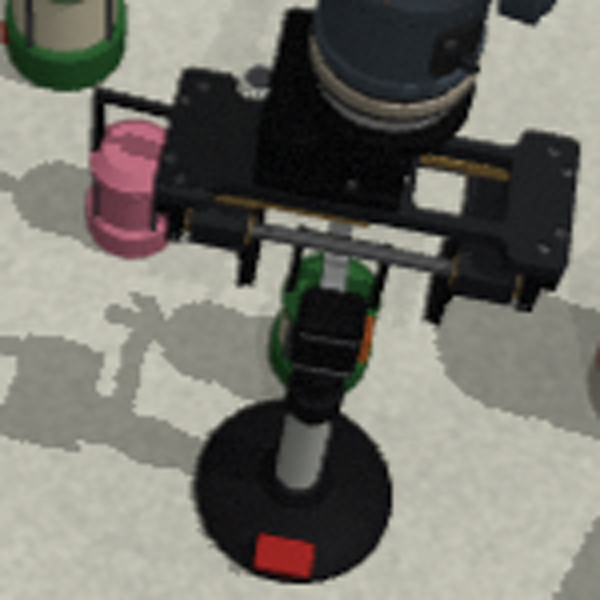

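Fingers straddle the grip and the lantern still hangs. Descending and squeezing.

Emit:
move_arm --moves "-0.01 0 0.15 0 0 0 1; -0.01 0 0.35 0 0 0 1; -0.01 0 0.52 0 0 0 1; -0.01 0 0.63 0 0 0 1; -0.01 0 0.66 0 0 0 1; -0.01 0 0.66 0 0 0 1"

```text
time: 12.55
position: [0.6485, 0.023, 0.194]
tool_rot: [-0.044, 0.999, 0.0, -0.0]
ft_force: [-0.2, -0.8, 0.0]
grip_width: 0.0871
grip_force: 0.0
```

Emit:
move_arm --moves "0 0 0 0 0 0 0.7; 0 0 0 0 0 0 0.6; 0 0 0 0 0 0 0.55; 0 0 0 0 0 0 0.52; 0 0 0 0 0 0 0.49; 0 0 0 0 0 0 0.46;0 0 0 0 0 0 0.43;0 0 0 0 0 0 0.35;0 0 0 0 0 0 0.35;0 0 0 0 0 0 0.3;0 0 0 0 0 0 0.3" --squeeze 25

```text
time: 13.65
position: [0.649, 0.0224, 0.194]
tool_rot: [-0.044, 0.999, -0.0, 0.0]
ft_force: [0.8, -1.7, -0.3]
grip_width: 0.0365
grip_force: 25.0
```

Button fully in (36.5 mm). Pulling up.

Emit:
move_arm --moves "0 0 -0.02 0 0 0 0.3; 0 0 -0.06 0 0 0 0.3; 0 0 -0.11 0 0 0 0.3; 0 0 -0.17 0 0 0 0.3; 0 0 -0.23 0 0 0 0.3; 0 0 -0.29 0 0 0 0.3; 0 0 -0.35 0 0 0 0.3; 0 0 -0.4 0 0 0 0.3; 0 0 -0.44 0 0 0 0.3; 0 0 -0.46 0 0 0 0.3; 0 0 -0.46 0 0 0 0.3"

```text
time: 14.75
position: [0.649, 0.0224, 0.2402]
tool_rot: [-0.044, 0.999, -0.0, -0.0]
ft_force: [2.7, -4.5, -5.4]
grip_width: 0.0359
grip_force: 25.0
```

Emit:
move_arm --moves "0 0 -0.02 0 0 0 0.3; 0 0 -0.06 0 0 0 0.3; 0 0 -0.11 0 0 0 0.3; 0 0 -0.17 0 0 0 0.3; 0 0 -0.23 0 0 0 0.3; 0 0 -0.29 0 0 0 0.3; 0 0 -0.35 0 0 0 0.3; 0 0 -0.4 0 0 0 0.3; 0 0 -0.44 0 0 0 0.3; 0 0 -0.48 0 0 0 0.3; 0 0 -0.5 0 0 0 0.3; 0 0 -0.5 0 0 0 0.3"

```text
time: 15.95
position: [0.649, 0.0224, 0.29]
tool_rot: [-0.044, 0.999, -0.0, -0.0]
ft_force: [2.1, -4.8, -5.8]
grip_width: 0.0359
grip_force: 25.0
```

Up about 96 mm. Approach the end stop in small steps.

Emit:
move_arm --moves "0 0 -0.02 0 0 0 0.3; 0 0 -0.03 0 0 0 0.3; 0 0 -0.04 0 0 0 0.3; 0 0 -0.04 0 0 0 0.3"

```text
time: 16.35
position: [0.649, 0.0224, 0.2936]
tool_rot: [-0.044, 0.999, -0.0, -0.0]
ft_force: [3.3, -4.4, -7.6]
grip_width: 0.036
grip_force: 25.0
```

Emit:
move_arm --moves "0 0 -0.01 0 0 0 0.3; 0 0 -0.01 0 0 0 0.3"

```text
time: 16.55
position: [0.649, 0.0224, 0.2946]
tool_rot: [-0.044, 0.999, -0.0, -0.0]
ft_force: [3.4, -4.1, -8.1]
grip_width: 0.0362
grip_force: 25.0
```

Run:
```python
from h import *
cap("scene","pics/s6.png");cap("top","pics/t6.png")
a=cv2.resize(cv2.imread("pics/s6.png")[180:340,300:460],(600,600),interpolation=2)
cv2.imwrite("pics/c8.png",a);o=robot.get_obs();print(o['position'],o['ft_force'],o['grip_width'])
```

```text
[0.6489615  0.02242396 0.29454578] [ 3.51379534 -4.7522862  -6.72171102] 0.0362007318306968
```

View pics/c8.png

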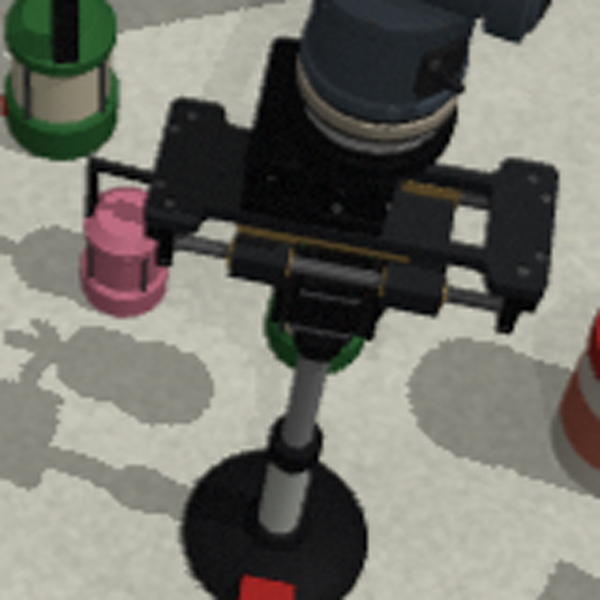

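Pole is extended and the lantern still hangs. No firm stop felt yet, so a few more small steps.

Emit:
move_arm --moves "0 0 -0.01 0 0 0 0.3; 0 0 -0.02 0 0 0 0.3; 0 0 -0.02 0 0 0 0.3"

```text
time: 16.95
position: [0.6489, 0.0224, 0.2946]
tool_rot: [-0.044, 0.999, -0.0, -0.001]
ft_force: [5.0, -5.2, -13.3]
grip_width: 0.0359
grip_force: 25.0
```

Emit:
move_arm --moves "0 0 -0.01 0 0 0 0.3; 0 0 -0.01 0 0 0 0.3; 0 0 -0.01 0 0 0 0.3"

```text
time: 17.25
position: [0.6489, 0.0224, 0.2947]
tool_rot: [-0.044, 0.999, -0.0, -0.001]
ft_force: [5.6, -4.5, -16.8]
grip_width: 0.036
grip_force: 25.0
```

The force rises while the position stays put, so this is the end stop. One hold check, then hand in.

Emit:
move_arm --moves "0 0 0 0 0 0 0.3; 0 0 0 0 0 0 0.3; 0 0 0 0 0 0 0.3; 0 0 0 0 0 0 0.3; 0 0 0 0 0 0 0.3; 0 0 0 0 0 0 0.3; 0 0 0 0 0 0 0.3; 0 0 0 0 0 0 0.3"

```text
time: 18.05
position: [0.6489, 0.0224, 0.2946]
tool_rot: [-0.044, 0.999, -0.0, -0.001]
ft_force: [5.7, -5.0, -16.9]
grip_width: 0.0361
grip_force: 25.0
```

```bash
python3 -c "
from rig import robot
o=robot.get_obs();print(o['position'],o['ft_force'],o['grip_width']);print(robot.hand_in())"
```

```text
[0.64890605 0.02242958 0.29464177] [  5.71693501  -5.03039337 -16.8851542 ] 0.0361216194388493
the job is handed in; nothing more can be done
None
```

I hung the lantern on the hook, pulled the pole up until it hit a firm stop about 100 mm up, and handed the job in at about 18 s, holding it there with the button squeezed; the hand-in gave no verdict.

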